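Turn over the drying marker

ROBOT

A 6-joint arm with a two-finger parallel gripper is mounted at the origin on the work surface. World frame = base frame: x ahead of the robot, y to its left, z up, the work surface at z = 0. Lengths are in m, angles in rad, forces in N, time in s.
With the tool pointing down it reaches from about 0.25 to 0.85 m from the base axis. Payload 12.5 kg.
Tool frame: the origin (TCP) lies between the finger pads; the fingertips stand 8 mm ahead of it and the grasp point (between the pads) lies 11 mm behind it (robot.tip_reach is the distance from the TCP to the fingertips, in m); z points along the fingers, y is the line along which they close (so a half turn about z gives the same grasp; the last joint's range is limited). The gripper opens to 93 mm and grips with 3 to 60 N. Pads are 15 mm wide; open, the fingers measure 128 mm over their backs; the gripper's body (75 mm by 188 mm) begins 65 mm behind the grasp point.
Start: joints at [-1.39, 0.351, 1.652, -0, 1.139, -0.085], TCP at [0.144, -0.531, 0.227] pointing down, gripper open.
Joint ranges: [-2.75, 2.75], [-0.79, 2.1], [0.01, 2.65], [-1.57, 4.71], [0.07, 3.14], [-2.87, 2.87]. Speed limits (rad/s): [2.22, 2.22, 2.79, 3.14, 3.14, 3.14].

INTERFACE

Orientations are given as a rotation vector (axis times angle).
In Python, from rig import robot gives the robot as it stands.
- The arm moves only by the tool step_arm, never from a script. Its argument "moves" is a list of rows, each an object with "travel": the shift along the world's x, y, z in cm, a list of three; "delta_rot": the turn, a rotation vector about the world's x, y, z in rad, a list of three; "claw": the opening, from 0 (shut) to 1 (fully open). A call has 1 to 12 rows; each row is the pose to reach, as a shift and turn from the pose commanded when the call began; what a row does not reach only later rows make up. A row lasts 1/12 s, in which the tool goes at most 41.7 mm and 7.16 degrees, less where a joint would pass 70% of its speed; a pose out of reach is approached as far as the arm can. A call with a gripper value outside its range is refused whole. The fingers move at their own pace and stop on an object; the grip force is fixed at half the most. Time passes only in rows, so rows that repeat a pose let the fingers close. It gives the time, the measured TCP pose, the force, the opening and the grip force at its end, in the units of the state.
- robot.state(): the state, without advancing time (a new reading comes with each control period).
- robot.camera(name): name is "scene" or "top" or "wrist"; returns a dict with "pixels" (480x640x3 uint8, red, green, blue), "vfov" (degrees; the focal length in pixels is half the picture's height over the tangent of half this angle, whatever the lens; pixels are square), "cx", "cy" (the principal point, pixels), "extrinsics" (4x4, takes a point from world to camera coordinates); the wrist camera has in their place "tool_from_camera" (4x4, takes a point from camera to tool coordinates, whose origin is the TCP and whose axes are the flange's). Camera axes: x right, y down, z forward; pixel columns grow to the right and rows downward; lengths in m; the calibration is good to about 2 mm. A picture is of the moment at which its call begins: read the wrist's pose just before it. There is no depth.
- robot.hand_in(): hands the job in; it is judged then, once.
The state is a dict: "clock": time; "joints": joint angles; "dq": joint speeds; "effort": joint torques, N m; "position": TCP position; "tool_rot": TCP orientation; "ft_force": force on the tool from outside, world axes, zero at the start; "ft_torque": the same for the moment, N m; "opening": finger opening in m; "gripper_force": force on a finger pad.
Only numpy, scipy, OpenCV 4.12 (cv2) and the standard library are available. Lean on these libraries where they do the work, as an engineer would, in place of code of your own. Each camera call takes 0.05 s, during which the arm holds its last target. There are 200 camera calls.

TASK

The plate on the banding wheel has dried, so turn over the round paddle of its drying marker: with a fingertip, swing it half a turn over its pivot, away from you, until it lies level on the far side of its stand with the ring face up. Only push the paddle, gently: do not pinch it or flick it over, and do not lift, tip or shift its stand. Leave the marker with the square paddle and everything else on the table where it is.

Things in the scene. Friction and masses are not known exactly. Their poses are not given: they have to be found in the camera images.
- round_paddle (a joint): Angle of the 6 mm thick wooden paddle with a round blade 70 mm across: 0 = level over the stand's -x side, bar face up; 1.57 = upright; 3.14 = level over the +x side, ring face up; stops at 0 and 3.14. Starts at 0 to 0.3. Stiff pivot (0.045 N m, 0.5 N at the blade): the paddle, 35 g, stays where it is left. 
- round_pivot (a point): Middle of the round marker's pivot axis, 85 mm above the table, straight above the origin of its stand; axes as the stand.
- round_tip (a point): Middle of the outer edge of the round blade, 105 mm from the pivot; moves with the paddle. The blade begins 35 mm from the pivot, after a 22 mm wide neck. Beyond the base's edge, 50 mm from the pivot, only the table lies below the blade, so a fingertip can reach under it.
- round_stand: Drying marker's stand, loose on the table, 0.9 kg with its paddle: steel base 100 x 90 x 14 mm; in its middle a wood block (44 x 26 mm, top 82 mm up) between two cheeks (24 mm long, 97 mm tall, 44 mm apart outside) that hold the pivot rod. Origin: centre of the underside; z up, y along the rod; the paddle lies over its -x side at joint 0, which faces the robot to within 30 degrees. This one carries the round paddle.
- square_paddle (a joint): Angle of the 6 mm thick wooden paddle with a square blade 70 x 70 mm: 0 = level over the stand's -x side, bar face up; 1.57 = upright; 3.14 = level over the +x side, ring face up; stops at 0 and 3.14. Starts at 0 to 0.3. Stiff pivot (0.045 N m, 0.5 N at the blade): the paddle, 35 g, stays where it is left. To be left alone.
- square_tip (a point): Middle of the outer edge of the square blade; moves with its paddle.
- square_stand: Stand of the marker with the square blade, same build as round_stand. The two markers and the mug stand in a row at left, middle and right, in any order.
- mug: Brown clay mug, 72 mm across, 80 mm tall, with a handle, standing beside or between the markers. Origin: centre of its underside. Bystander.
- jar: Round-bellied yellow jar, 106 mm across, 100 mm tall, on the right. Origin: centre of its underside. Bystander.
- bottle: Clear bottle, 66 mm across, 170 mm tall, far left. Origin: centre of its underside. Bystander.
- clay_ring: Flat clay ring, 160 mm outside, 110 mm inside, 12 mm thick, lying on the left. Origin: centre of its underside. Bystander.
- tile: Clay tile 100 x 100 x 10 mm lying on the right. Origin: centre of its underside. Bystander.
- rib: Wooden modelling tool, a bar 130 x 20 x 8 mm lying flat in the middle, beyond the markers and before the banding wheel. Origin: centre of its underside, long axis x. Bystander.
Things that resemble listed ones, but are neither listed nor needed, are in the scene too. What is shaped like the round_stand but green, purple or red is not meant.

How it is judged:
On the way, in this order (a step that is already met when the one before it is completed fails the run):
1. the round paddle is swung up through upright (value of joint round_paddle between 1.2 and 2.4 rad), for 0.1 s.
2. the round paddle lies level on the far side (value of joint round_paddle above 3 rad), for 0.2 s.
At the end, for the whole second after the job is handed in: The round paddle lies over the far side of its stand, within about 8 degrees of level, at rest; its stand is upright and within 30 mm of where it stood; the square paddle's tip and stand are within 20 mm, and every bystander within 25 mm, of where they were (value of joint round_paddle above 3 rad and velocity of joint round_paddle below 0.1 rad/s and distance of round_stand from where it was at the start of the episode below 0.03 m and angle between round_stand's own z axis and vertical below 0.05 rad and linear speed of round_stand below 0.02 m/s and distance of each of square_tip, square_stand from where it was at the start of the episode below 0.02 m and distance of each of mug, jar, bottle, clay_ring, tile, rib from where it was at the start of the episode below 0.025 m); the robot touches nothing.
It fails at once if the round paddle or its stand is pinched or pressed with more than 20 N (contact force between the fingers and round_stand above 20 N).
It fails at once if the round paddle is flicked, turning faster than 8 rad/s (velocity of joint round_paddle above 8 rad/s).
It fails at once if the round marker's stand is lifted, tipped or shifted by more than 30 mm (height (world z) of round_stand above 0.015 m or angle between round_stand's own z axis and vertical above 0.25 rad or distance of round_stand from where it was at the start of the episode above 0.03 m).
It fails at once if the square marker is moved (distance of any of square_tip, square_stand from where it was at the start of the episode above 0.02 m).
It fails at once if a bystander is moved by more than 25 mm (distance of any of mug, jar, bottle, clay_ring, tile, rib from where it was at the start of the episode above 0.025 m).
It also fails if it takes over 48 s, if anything falls off the work surface, if the arm or the gripper's body presses on something with over 40 N, if the wrist force passes 120 N, or if a joint passes its speed limit or range.

## Working session

There is one attempt and no reset: what is moved stays moved. The work goes in short steps, Python scripts to look and compute and a tool call to move; the robot and the scene stay as the last step left them, time stands still between calls to the robot, and variables do not carry over. Pictures are saved under pics/ and viewed, at most 10 in all, crops included, and the job is handed in when it is done.

Besides the shell and the picture viewer there is one more tool, called as name([rows], argument=value, ...), one row to a line, values as JSON. step_arm: Moves the arm, as the interface text tells. Its arguments: {"type":"object","properties":{"moves":{"type":"array"}},"required":["moves"]}

```bash
mkdir -p pics
python3 - <<'E'
from rig import robot
import cv2,pickle
d={}
for n in("scene","top"):
    c=robot.camera(n); d[n]=c; cv2.imwrite(f"pics/{n}0.png",c["pixels"][:,:,::-1]); print(n,c["vfov"],c["cx"],c["cy"],c["extrinsics"].round(3).tolist() if hasattr(c["extrinsics"],'round') else c["extrinsics"])
pickle.dump(d,open("c0.pkl","wb"))
print(robot.state(), robot.tip_reach)
E
```

```text
scene 51.11169557235518 315.0416183361587 246.1535907250225 [[0.06, 0.998, -0.005, -0.033], [0.616, -0.041, -0.787, -0.248], [-0.786, 0.044, -0.617, 1.764], [0.0, 0.0, 0.0, 1.0]]
top 48.08003988718401 316.6398242988527 241.14478061697284 [[0.022, -1.0, -0.008, 0.01], [-0.992, -0.021, -0.123, 0.512], [0.122, 0.011, -0.992, 1.208], [0.0, 0.0, 0.0, 1.0]]
{'clock': 0.1, 'joints': array([-1.38956449e+00,  3.51192609e-01,  1.65235912e+00, -3.32477395e-06,
        1.13909298e+00, -8.46113551e-02]), 'dq': array([ 0.00109273, -0.00142367, -0.00153841,  0.00119927, -0.00084434,
        0.00234253]), 'effort': array([ 1.97805684e-04, -4.98028922e+01, -2.85705113e+01,  7.00309197e-02,
        2.39167880e-02, -5.49491051e-05]), 'position': array([ 0.144461  , -0.53037707,  0.22615001]), 'tool_rot': array([-3.11283872e+00, -4.16219857e-01,  8.45131802e-05]), 'ft_force': array([ 0.15134368, -0.28505744,  0.24459722]), 'ft_torque': array([-0.000199  , -0.08381529, -0.03700548]), 'gripper_force': 0.0, 'opening': 0.09269490684060047} 0.008
```

View pics/scene0.png

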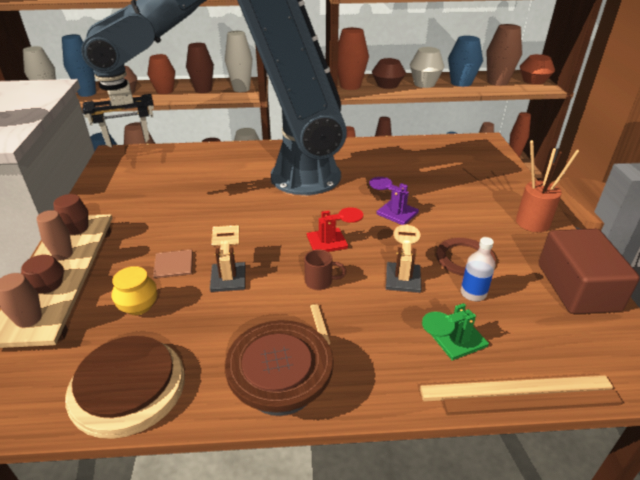

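View pics/top0.png

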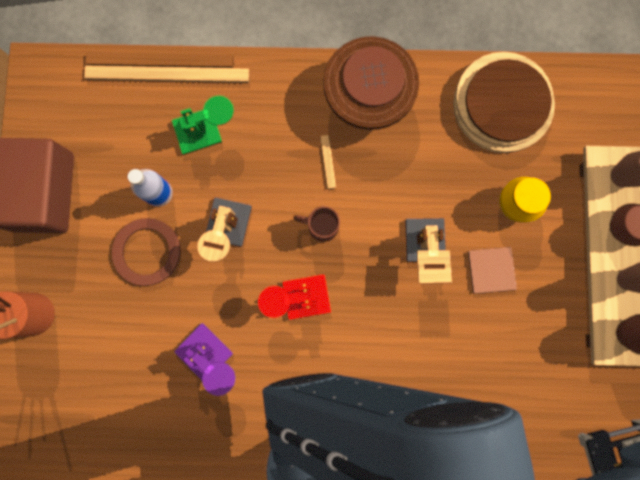

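The round marker is on the robot's left: blade at top-view (213,246), base at (229,222). The square one is at (432,250), with the mug between them. The red decoy's paddle is at (273,302) and purple is at (205,360). Next I measure them.

```bash
cat > h.py <<'E'
import numpy as np,cv2,pickle
def cam(c):
    f=240/np.tan(np.radians(c["vfov"]/2)); E=np.array(c["extrinsics"]); return f,E
def ray(c,u,v):
    f,E=cam(c); d=E[:3,:3].T@np.array([(u-c["cx"])/f,(v-c["cy"])/f,1]); o=-E[:3,:3].T@E[:3,3]; return o,d/np.linalg.norm(d)
def onz(c,u,v,z):
    o,d=ray(c,u,v); return o+d*(z-o[2])/d[2]
def proj(c,p):
    f,E=cam(c); q=E[:3,:3]@p+E[:3,3]; return np.array([c["cx"]+f*q[0]/q[2],c["cy"]+f*q[1]/q[2]])
def tri(c1,a,c2,b):
    o1,d1=ray(c1,*a);o2,d2=ray(c2,*b); A=np.c_[d1,-d2]; s=np.linalg.lstsq(A,o2-o1,rcond=None)[0]
    p,q=o1+s[0]*d1,o2+s[1]*d2; return (p+q)/2,np.linalg.norm(p-q)
E
python3 - <<'E'
from h import *
d=pickle.load(open("c0.pkl","rb")); t,s=d["top"],d["scene"]
def blobs(c,box,lo,hi,mn=40):
    x0,y0,x1,y1=box; im=cv2.cvtColor(c["pixels"],cv2.COLOR_RGB2HSV)[y0:y1,x0:x1]
    m=cv2.inRange(im,lo,hi); n,l,st,ce=cv2.connectedComponentsWithStats(m)
    return [(st[i].tolist(),(ce[i]+[x0,y0]).round(1).tolist(),l==i) for i in range(1,n) if st[i,4]>mn]
hs=lambda c,u,v:cv2.cvtColor(c["pixels"],cv2.COLOR_RGB2HSV)[v,u]
print("hsv blade",hs(t,213,250),hs(t,205,240),"base",hs(t,240,210),hs(t,240,232),"table",hs(t,260,240),"scene blade",hs(s,407,229),hs(s,400,290),hs(s,407,286))
a=cv2.resize(t["pixels"][185:275,180:270],None,fx=6,fy=6,interpolation=cv2.INTER_CUBIC)
b=cv2.resize(s["pixels"][215:305,375:435],None,fx=4,fy=6,interpolation=cv2.INTER_CUBIC)
cv2.imwrite("pics/crop.png",np.hstack([a,b])[:,:,::-1])
E
```

```text
hsv blade [ 21 126 252] [ 17 139 241] base [  9  18 100] [  3  23 102] table [ 13 179 194] scene blade [ 22  99 251] [11 86 95] [24 14 88]
```

View pics/crop.png

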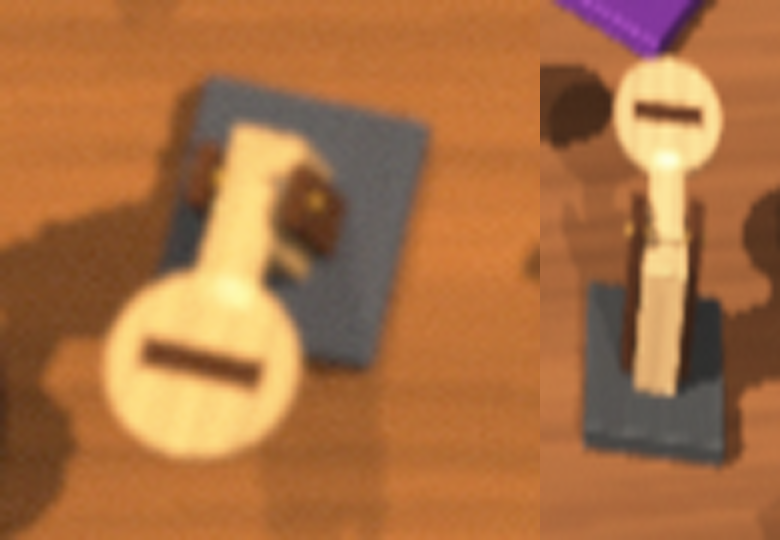

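The crop shows the round blade (bar face up) centred at top (213.7,245.8) and scene (407,234.5). Base top corners in the top view are (215,198), (251.3,205.8) and (241.3,246.3).

Run:
```python
from h import *
d=pickle.load(open("c0.pkl","rb")); t,s=d["top"],d["scene"]
A,B,C=[onz(t,u,v,.014) for u,v in((215,198),(251.3,205.8),(241.3,246.3))]
print(A,B,C,"sides",np.linalg.norm(A-B),np.linalg.norm(B-C)); o=(A+C)/2; 
ax=(B-C)/np.linalg.norm(B-C); ay=A-B; yaw=(np.arctan2(ax[1],ax[0])+np.arctan2(-ay[0],ay[1]))/2
print("origin",o,"yaw",yaw,np.arctan2(ax[1],ax[0]),np.arctan2(-ay[0],ay[1]))
b,e=tri(t,(213.7,245.8),s,(407,234.5)); print("blade centre",b,e)
piv=np.r_[o[:2],.085]; r=b-piv; X=np.array([np.cos(yaw),np.sin(yaw)])
print("from pivot",r,np.linalg.norm(r),"along",r[:2]@X,"lat",r[:2]@[-X[1],X[0]],"ang",np.arctan2(r[2],-r[:2]@X))
# cheeks tops (z .097) in top view
for u,v in((214.5,214),(232,220)): print("cheek",onz(t,u,v,.097))
for n,u,v,z in(("red",300,298,.05),("redblade",273,302,.09),("purple",205,350,.05),("pblade",218,378,.09),("mug",323,223,.08),("ring",145,252,.012),("bottle",137,177,.17),("green",197,135,.014)): print(n,onz(t,u,v,z).round(3))
```

```text
[0.6120438  0.26403607 0.014     ] [0.59507503 0.17746276 0.014     ] [0.49850489 0.19731011 0.014     ] sides 0.08822061369327211 0.09858858405228488
origin [0.55527435 0.23067309 0.014     ] yaw -0.1981255202010762 -0.20270008200830164 -0.1935509583938508
blade centre [0.48966816 0.24723858 0.09435657] 0.003205639633060953
from pivot [-0.06560618  0.01656549  0.00935657] 0.0683090919456701 along -0.06758336154139283 lat 0.003328036285394251 ang 0.13757043046719974
cheek [0.55950501 0.24651239 0.097     ]
cheek [0.54695085 0.20744372 0.097     ]
red [0.381 0.056 0.05 ]
redblade [0.37  0.112 0.09 ]
purple [0.261 0.263 0.05 ]
pblade [0.207 0.224 0.09 ]
mug [0.547 0.008 0.08 ]
ring [0.481 0.423 0.012]
bottle [0.622 0.397 0.17 ]
green [0.765 0.314 0.014]
```

step_arm([
  {"travel": [6, 4, 3], "delta_rot": [0, 0, 0.12], "claw": 0},
  {"travel": [9, 6, 5], "delta_rot": [0, 0, 0.24], "claw": 0},
  {"travel": [12, 9, 7], "delta_rot": [0, 0, 0.36], "claw": 0},
  {"travel": [15, 11, 8], "delta_rot": [0, 0, 0.48], "claw": 0},
  {"travel": [18, 14, 8], "delta_rot": [0, 0, 0.6], "claw": 0},
  {"travel": [21, 16, 8], "delta_rot": [0, 0, 0.72], "claw": 0},
  {"travel": [24, 18, 8], "delta_rot": [0, 0, 0.84], "claw": 0},
  {"travel": [26, 20, 8], "delta_rot": [0, 0, 0.96], "claw": 0},
  {"travel": [29, 22, 8], "delta_rot": [0, 0, 1.08], "claw": 0},
  {"travel": [31, 24, 8], "delta_rot": [0, 0, 1.2], "claw": 0},
  {"travel": [31, 24, 8], "delta_rot": [0, 0, 1.2], "claw": 0},
  {"travel": [31, 24, 8], "delta_rot": [0, 0, 1.2], "claw": 0},
])

```text
clock: 1.1
position: [0.4552, -0.2895, 0.3062]
tool_rot: [-2.332, -2.104, 0.0]
ft_force: [-0.2, 0.7, -0.7]
opening: 0.0175
gripper_force: 0.0
```

step_arm([
  {"travel": [0, 4, 0], "delta_rot": [0, 0, 0.12], "claw": 0},
  {"travel": [0, 8, 0], "delta_rot": [0, 0, 0.24], "claw": 0},
  {"travel": [0, 12, 0], "delta_rot": [0, 0, 0.36], "claw": 0},
  {"travel": [0, 16, 0], "delta_rot": [0, 0, 0.48], "claw": 0},
  {"travel": [0, 20, 0], "delta_rot": [0, 0, 0.6], "claw": 0},
  {"travel": [0, 24, 0], "delta_rot": [0, 0, 0.72], "claw": 0},
  {"travel": [0, 28, 0], "delta_rot": [0, 0, 0.84], "claw": 0},
  {"travel": [0, 32, 0], "delta_rot": [0, 0, 0.96], "claw": 0},
  {"travel": [0, 36, 0], "delta_rot": [0, 0, 1.08], "claw": 0},
  {"travel": [0, 40, 0], "delta_rot": [0, 0, 1.2], "claw": 0},
  {"travel": [0, 44, 0], "delta_rot": [0, 0, 1.32], "claw": 0},
  {"travel": [0, 48, 0], "delta_rot": [0, 0, 1.44], "claw": 0},
])

```text
clock: 2.1
position: [0.4542, 0.19, 0.3067]
tool_rot: [0.365, 3.12, -0.0]
ft_force: [1.4, -0.6, -0.2]
opening: 0.0003
gripper_force: 0.0
```

Run:
```python
from rig import robot
from scipy.spatial.transform import Rotation as R
s=robot.state(); print(s["position"],s["joints"].round(3)); print(R.from_rotvec(s["tool_rot"]).as_matrix().round(3), s["opening"])
```

```text
[0.4542314  0.1900374  0.30670412] [ 0.302  0.169  1.689 -0.     1.284 -1.036]
[[-0.973  0.231  0.   ]
 [ 0.231  0.973 -0.   ]
 [-0.    -0.    -1.   ]] 0.0002977387504266417
```

step_arm([
  {"travel": [-1, 1, 0], "delta_rot": [-0.02, -0.107, 0], "claw": 0},
  {"travel": [-2, 2, 0], "delta_rot": [-0.04, -0.214, 0], "claw": 0},
  {"travel": [-3, 4, 0], "delta_rot": [-0.06, -0.32, 0], "claw": 0},
  {"travel": [-4, 5, -1], "delta_rot": [-0.085, -0.427, 0], "claw": 0},
  {"travel": [-5, 6, -2], "delta_rot": [-0.106, -0.534, 0], "claw": 0},
  {"travel": [-6, 7.3, -4], "delta_rot": [-0.127, -0.64, 0], "claw": 0},
  {"travel": [-6, 7.3, -6], "delta_rot": [-0.15, -0.748, 0], "claw": 0},
  {"travel": [-6, 7.3, -8], "delta_rot": [-0.17, -0.855, 0], "claw": 0},
  {"travel": [-6, 7.3, -10], "delta_rot": [-0.17, -0.855, 0], "claw": 0},
  {"travel": [-6, 7.3, -10], "delta_rot": [-0.17, -0.855, 0], "claw": 0},
])

```text
clock: 2.93
position: [0.3955, 0.2602, 0.21]
tool_rot: [0.276, 2.266, -0.089]
ft_force: [0.9, 0.2, -0.5]
opening: 0.0004
gripper_force: 0.0
```

Run:
```python
from rig import robot
import cv2
from scipy.spatial.transform import Rotation as R
s=robot.state(); print(s["position"],s["joints"].round(3)); print(R.from_rotvec(s["tool_rot"]).as_matrix().round(3), s["opening"])
for n in("scene",): cv2.imwrite(f"pics/{n}1.png",robot.camera(n)["pixels"][:,:,::-1])
```

```text
[0.39553005 0.26018211 0.20997972] [ 0.867  0.191  2.213 -1.32   0.758  0.573]
[[-0.631  0.228  0.742]
 [ 0.168  0.973 -0.155]
 [-0.758  0.027 -0.652]] 0.00043563845091314327
```

View pics/scene1.png

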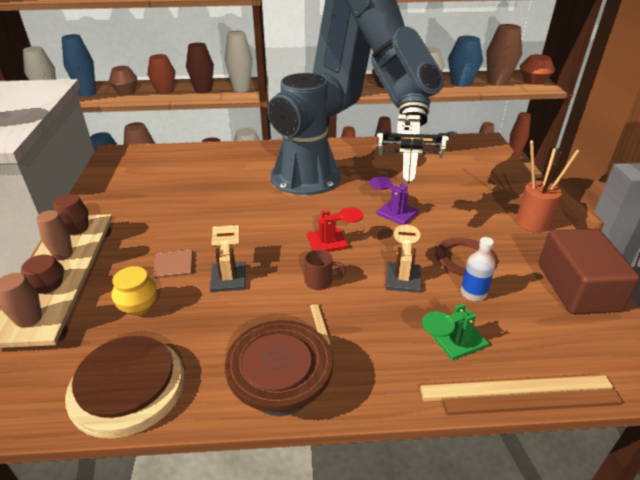

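The gripper is shut and tilted, clear of everything, with the fingertip at scene pixel (410,180). The markers have not moved. Next I descend in front of the blade.

step_arm([
  {"travel": [0, 0, -3], "delta_rot": [0, 0, 0], "claw": 0},
  {"travel": [0, 0, -6], "delta_rot": [0, 0, 0], "claw": 0},
  {"travel": [0, 0, -9], "delta_rot": [0, 0, 0], "claw": 0},
  {"travel": [0, 0, -12], "delta_rot": [0, 0, 0], "claw": 0},
  {"travel": [0, 0.2, -15], "delta_rot": [0, 0, 0], "claw": 0},
  {"travel": [0, 0.2, -15], "delta_rot": [0, 0, 0], "claw": 0},
])

```text
clock: 3.48
position: [0.3877, 0.2819, 0.0772]
tool_rot: [0.296, 2.291, -0.135]
ft_force: [-0.0, -0.8, -0.3]
opening: 0.0004
gripper_force: 0.0
```

Run:
```python
from rig import robot
from scipy.spatial.transform import Rotation as R
s=robot.state(); print(s["position"],s["joints"].round(3),s["ft_force"]); print(R.from_rotvec(s["tool_rot"]).as_matrix().round(3))
```

```text
[0.38774593 0.28194173 0.07724256] [ 0.922  0.539  2.202 -1.566  0.757  1.013] [-0.0328672  -0.83253996 -0.30435166]
[[-0.649  0.255  0.717]
 [ 0.169  0.967 -0.191]
 [-0.742 -0.003 -0.671]]
```

step_arm([
  {"travel": [0, 0, 2.5], "delta_rot": [0, 0, 0.1], "claw": 0},
  {"travel": [0, 0, 2.5], "delta_rot": [0, 0, 0.2], "claw": 0},
  {"travel": [0.5, 0, 0.5], "delta_rot": [0, 0, 0.25], "claw": 0},
  {"travel": [1, 0, 0.5], "delta_rot": [0, 0, 0.25], "claw": 0},
  {"travel": [1, 0, 0.5], "delta_rot": [0, 0, 0.25], "claw": 0},
])

```text
clock: 3.9
position: [0.3896, 0.3081, 0.1225]
tool_rot: [0.034, 2.344, -0.052]
ft_force: [1.0, -0.4, -0.8]
opening: 0.0008
gripper_force: 0.0
```

```bash
cat > st.py <<'E'
from rig import robot
import cv2,sys
from scipy.spatial.transform import Rotation as R
s=robot.state(); z=R.from_rotvec(s["tool_rot"]).as_matrix()[:,2]
print("tip",(s["position"]+.008*z).round(4),"z",z.round(3),"q",s["joints"].round(2),"F",s["ft_force"].round(1))
for n in sys.argv[1:]: c,k=n.split(":"); cv2.imwrite(f"pics/{c}{k}.png",robot.camera(c)["pixels"][:,:,::-1])
E
python3 st.py scene:2
```

```text
tip [0.3953 0.3077 0.117 ] z [ 0.715 -0.048 -0.698] q [ 0.9   0.39  2.22 -1.57  0.63  0.75] F [ 1.  -0.4 -0.8]
```

```bash
python3 -c "
import cv2;a=cv2.imread('pics/scene2.png')[120:320,300:500];cv2.imwrite('pics/s2c.png',cv2.resize(a,None,fx=3,fy=3))"
```

```text
(no output)
```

View pics/s2c.png

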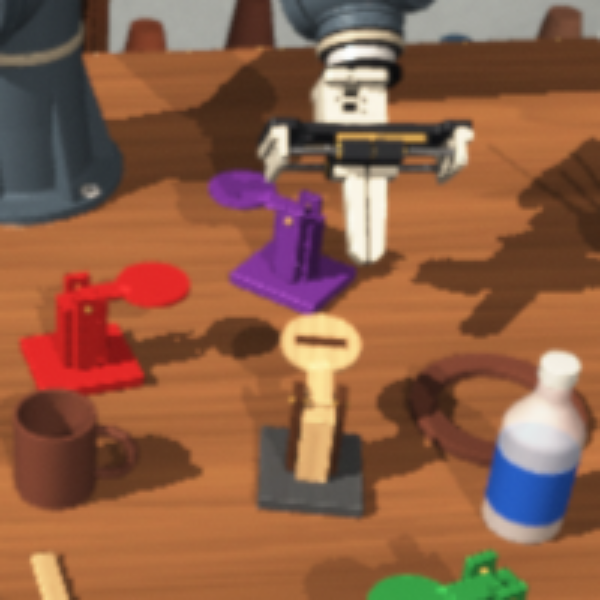

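The joint-4 limit (‑1.57) pushed the tip left to (.395,.308,.117). Nothing was touched: the finger is at crop (367,258), clear of the blade at crop (320,343). I will tilt toward forward‑right instead, which keeps joint 4 in range.

step_arm([
  {"travel": [-0.5, 6, 8], "delta_rot": [0, 0, -0.1], "claw": 0},
  {"travel": [-0.5, 7, 11], "delta_rot": [0, 0, -0.2], "claw": 0},
  {"travel": [-0.5, 7, 13.5], "delta_rot": [0, 0, -0.3], "claw": 0},
  {"travel": [-0.5, 7, 13.5], "delta_rot": [0, 0, -0.4], "claw": 0},
  {"travel": [-0.5, 7, 13.5], "delta_rot": [0, 0, -0.5], "claw": 0},
  {"travel": [-0.5, 7, 13.5], "delta_rot": [0, 0, -0.6], "claw": 0},
  {"travel": [-0.5, 7, 13.5], "delta_rot": [0, 0, -0.7], "claw": 0},
  {"travel": [-0.5, 7, 13.5], "delta_rot": [0, 0, -0.8], "claw": 0},
  {"travel": [-0.5, 7, 13.5], "delta_rot": [0, 0, -0.85], "claw": 0},
  {"travel": [-0.5, 7, 13.5], "delta_rot": [0, 0, -0.85], "claw": 0},
  {"travel": [-0.5, 7, 13.5], "delta_rot": [0, 0, -0.85], "claw": 0},
])

```text
clock: 4.87
position: [0.3833, 0.3781, 0.2555]
tool_rot: [1.014, 2.169, -0.465]
ft_force: [0.2, 0.8, -0.1]
opening: 0.0006
gripper_force: 0.0
```

```bash
python3 st.py
```

```text
tip [0.3868 0.3736 0.2499] z [ 0.435 -0.568 -0.699] q [ 1.03  0.49  1.59 -0.73  1.46  0.56] F [ 0.2  0.8 -0.1]
```

step_arm([
  {"travel": [1, -2, -3], "delta_rot": [0, 0, 0], "claw": 0},
  {"travel": [2, -4, -6], "delta_rot": [0, 0, 0], "claw": 0},
  {"travel": [3, -5.4, -9], "delta_rot": [0, 0, 0], "claw": 0},
  {"travel": [3, -5.4, -12], "delta_rot": [0, 0, 0], "claw": 0},
  {"travel": [3, -5.4, -15], "delta_rot": [0, 0, 0], "claw": 0},
  {"travel": [3, -5.4, -18], "delta_rot": [0, 0, 0], "claw": 0},
  {"travel": [3, -5.4, -19.5], "delta_rot": [0, 0, 0], "claw": 0},
  {"travel": [3, -5.4, -19.5], "delta_rot": [0, 0, 0], "claw": 0},
])

```text
clock: 5.53
position: [0.4118, 0.3229, 0.0584]
tool_rot: [1.011, 2.171, -0.47]
ft_force: [1.2, 0.2, -1.1]
opening: 0.0004
gripper_force: 0.0
```

```bash
python3 st.py
```

```text
tip [0.4153 0.3184 0.0528] z [ 0.433 -0.569 -0.699] q [ 0.93  0.73  1.76 -0.87  1.12  0.82] F [ 1.2  0.2 -1.1]
```

step_arm([
  {"travel": [1, -1.3, 0], "delta_rot": [0, 0, 0], "claw": 0},
  {"travel": [2, -2.5, 0], "delta_rot": [0, 0, 0], "claw": 0},
  {"travel": [3, -3.8, 0], "delta_rot": [0, 0, 0], "claw": 0},
  {"travel": [4, -5, 0], "delta_rot": [0, 0, 0], "claw": 0},
  {"travel": [5, -6.3, 0], "delta_rot": [0, 0, 0], "claw": 0},
  {"travel": [5, -6.3, 0], "delta_rot": [0, 0, 0], "claw": 0},
])

```text
clock: 6.03
position: [0.4642, 0.2599, 0.0625]
tool_rot: [1.016, 2.167, -0.463]
ft_force: [-0.1, -0.0, -0.1]
opening: 0.0005
gripper_force: 0.0
```

```bash
python3 st.py scene:3 top:3;python3 -c "
import cv2,numpy as np;a=cv2.imread('pics/scene3.png')[170:310,330:470];b=cv2.imread('pics/top3.png')[160:300,150:290];cv2.imwrite('pics/c3.png',cv2.resize(np.hstack([a,b]),None,fx=2.85,fy=2.85,interpolation=2))"
```

```text
tip [0.4677 0.2554 0.0569] z [ 0.435 -0.567 -0.699] q [ 0.79  0.7   1.82 -0.97  1.03  0.79] F [-0.1 -0.  -0.1]
```

View pics/c3.png

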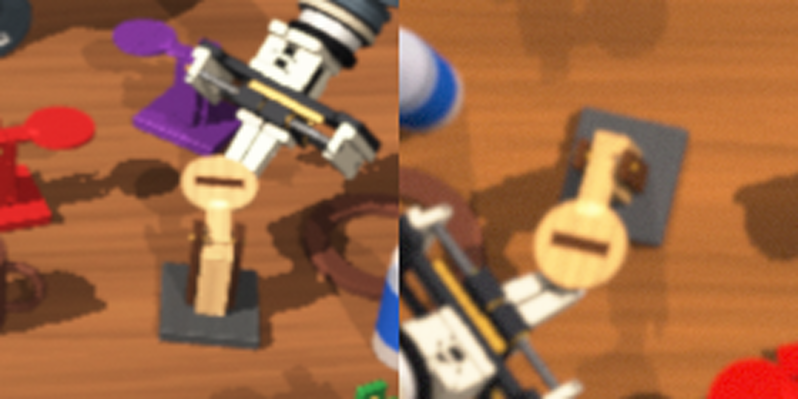

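The fingertip (top crop ~(580,290)) is just under the blade's near rim and nothing has moved. I go a little deeper and start the arc.

step_arm([
  {"travel": [0.6, -0.6, 0], "delta_rot": [0, 0, 0], "claw": 0},
  {"travel": [1.2, -1.0, 0], "delta_rot": [0, 0, 0], "claw": 0},
  {"travel": [1.2, -1.0, 1.4], "delta_rot": [0, 0, 0], "claw": 0},
  {"travel": [0.9, -0.9, 2.8], "delta_rot": [0, 0, 0], "claw": 0},
  {"travel": [0.95, -0.9, 3.9], "delta_rot": [0, 0, 0], "claw": 0},
  {"travel": [1.1, -0.9, 4.9], "delta_rot": [0, 0, 0], "claw": 0},
  {"travel": [1.5, -1.0, 5.8], "delta_rot": [0, 0, 0], "claw": 0},
  {"travel": [1.9, -1.1, 6.8], "delta_rot": [0, 0, 0], "claw": 0},
])

```text
clock: 6.8
position: [0.4826, 0.2506, 0.1297]
tool_rot: [1.015, 2.169, -0.464]
ft_force: [-0.7, 0.8, -1.3]
opening: 0.0004
gripper_force: 0.3
```

```bash
python3 st.py scene:4 top:4;python3 -c "
import cv2,numpy as np;a=cv2.imread('pics/scene4.png')[170:310,330:470];b=cv2.imread('pics/top4.png')[160:300,150:290];cv2.imwrite('pics/c4.png',cv2.resize(np.hstack([a,b]),None,fx=2.85,fy=2.85,interpolation=2))"
```

```text
tip [0.4861 0.246  0.1241] z [ 0.435 -0.567 -0.699] q [ 0.75  0.59  1.79 -0.93  1.09  0.65] F [-0.7  0.8 -1.3]
```

View pics/c4.png

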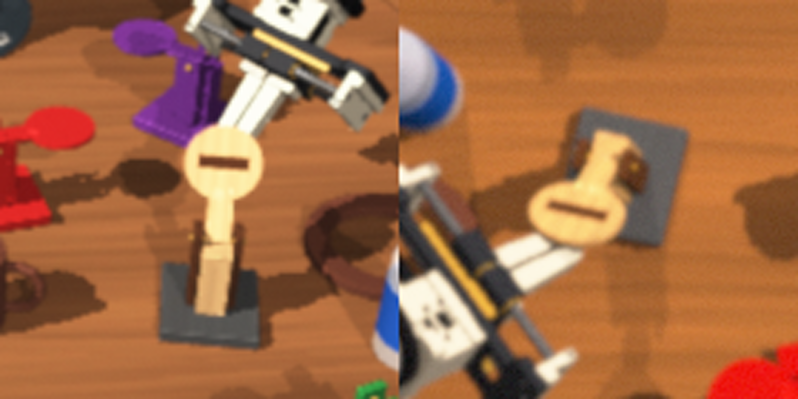

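The paddle is up at about 45°, pushed from below at its middle. The base has not shifted and forces are about 1 N, so I continue the arc.

step_arm([
  {"travel": [0.55, -0.1, 0.8], "delta_rot": [0, 0, 0], "claw": 0},
  {"travel": [1.25, -0.25, 1.65], "delta_rot": [0, 0, 0], "claw": 0},
  {"travel": [2.0, -0.4, 2.3], "delta_rot": [0, 0, 0], "claw": 0},
  {"travel": [2.9, -0.6, 2.9], "delta_rot": [0, 0, 0], "claw": 0},
  {"travel": [3.7, -0.75, 3.4], "delta_rot": [0.02, 0.02, 0], "claw": 0},
  {"travel": [4.8, -1.0, 3.7], "delta_rot": [0.05, 0.04, 0], "claw": 0},
  {"travel": [5.7, -1.15, 3.9], "delta_rot": [0.08, 0.06, 0], "claw": 0},
  {"travel": [6.8, -1.4, 4.0], "delta_rot": [0.1, 0.08, 0], "claw": 0},
  {"travel": [7.8, -1.6, 3.9], "delta_rot": [0.13, 0.1, 0], "claw": 0},
  {"travel": [8.8, -1.8, 3.7], "delta_rot": [0.16, 0.12, 0], "claw": 0},
  {"travel": [9.7, -2.0, 3.4], "delta_rot": [0.18, 0.14, 0], "claw": 0},
  {"travel": [10.7, -2.2, 2.9], "delta_rot": [0.2, 0.15, 0], "claw": 0},
])

```text
clock: 7.9
position: [0.5907, 0.2281, 0.159]
tool_rot: [1.12, 2.386, -0.335]
ft_force: [-0.6, -0.3, 0.6]
opening: 0.0005
gripper_force: 0.2
```

```bash
python3 st.py scene:5 top:5;python3 -c "
import cv2,numpy as np;a=cv2.imread('pics/scene5.png')[170:310,330:470];b=cv2.imread('pics/top5.png')[120:260,150:290];cv2.imwrite('pics/c5.png',cv2.resize(np.hstack([a,b]),None,fx=2.85,fy=2.85,interpolation=2))"
```

```text
tip [0.5933 0.2248 0.1521] z [ 0.318 -0.41  -0.855] q [ 0.51  0.58  1.59 -0.66  1.    0.19] F [-0.6 -0.3  0.6]
```

View pics/c5.png

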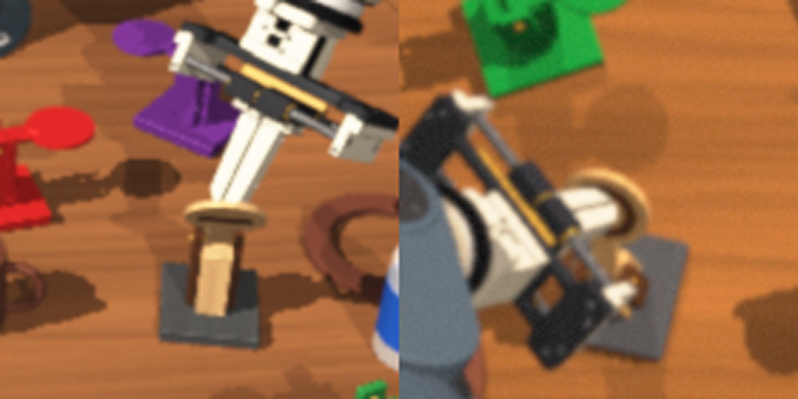

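The paddle is past upright and leaning to the far side at about 130°, with the stand still in place. I continue down.

step_arm([
  {"travel": [0.7, -0.15, -0.6], "delta_rot": [0.03, 0.02, 0], "claw": 0},
  {"travel": [1.6, -0.3, -1.3], "delta_rot": [0.06, 0.04, 0], "claw": 0},
  {"travel": [2.3, -0.45, -2.0], "delta_rot": [0.1, 0.07, 0], "claw": 0},
  {"travel": [2.9, -0.6, -2.9], "delta_rot": [0.14, 0.1, 0], "claw": 0},
  {"travel": [3.3, -0.65, -3.8], "delta_rot": [0.17, 0.13, 0], "claw": 0},
  {"travel": [3.7, -0.75, -4.7], "delta_rot": [0.2, 0.15, 0], "claw": 0},
  {"travel": [3.7, -0.75, -4.7], "delta_rot": [0.2, 0.15, 0], "claw": 0},
])

```text
clock: 8.58
position: [0.6264, 0.2199, 0.11]
tool_rot: [1.222, 2.599, -0.192]
ft_force: [0.5, -0.2, 0.2]
opening: 0.0004
gripper_force: 0.0
```

```bash
python3 st.py
```

```text
tip [0.6278 0.2181 0.1023] z [ 0.18  -0.229 -0.957] q [ 0.38  0.66  1.5  -0.36  0.93 -0.1 ] F [ 0.5 -0.2  0.2]
```

step_arm([
  {"travel": [0.2, 0, -0.4], "delta_rot": [0, 0, 0], "claw": 0},
  {"travel": [0.3, 0, -0.8], "delta_rot": [0, 0, 0], "claw": 0},
  {"travel": [0.3, 0, -0.8], "delta_rot": [0, 0, 0], "claw": 0},
])

```text
clock: 8.83
position: [0.6288, 0.2214, 0.1025]
tool_rot: [1.218, 2.598, -0.192]
ft_force: [0.3, 0.2, -0.5]
opening: 0.0004
gripper_force: 0.0
```

step_arm([
  {"travel": [0, 0, -0.2], "delta_rot": [0, 0, 0], "claw": 0},
  {"travel": [0, 0, -0.2], "delta_rot": [0, 0, 0], "claw": 0},
])

```text
clock: 9.0
position: [0.6289, 0.2215, 0.101]
tool_rot: [1.219, 2.598, -0.191]
ft_force: [0.6, -0.2, 1.0]
opening: 0.001
gripper_force: 0.1
```

```bash
python3 st.py
```

```text
tip [0.6303 0.2196 0.0933] z [ 0.182 -0.229 -0.956] q [ 0.38  0.68  1.49 -0.36  0.92 -0.1 ] F [ 0.6 -0.2  1. ]
```

step_arm([
  {"travel": [0, 0, -0.15], "delta_rot": [0, 0, 0], "claw": 0},
  {"travel": [0, 0, -0.15], "delta_rot": [0, 0, 0], "claw": 0},
])

```text
clock: 9.17
position: [0.6291, 0.2213, 0.0995]
tool_rot: [1.219, 2.598, -0.191]
ft_force: [-0.4, 0.7, 0.3]
opening: 0.0003
gripper_force: 0.1
```

step_arm([
  {"travel": [0, 0, -0.1], "delta_rot": [0, 0, 0], "claw": 0},
  {"travel": [0, 0, -0.1], "delta_rot": [0, 0, 0], "claw": 0},
])

```text
clock: 9.33
position: [0.6292, 0.2212, 0.0985]
tool_rot: [1.219, 2.598, -0.191]
ft_force: [0.5, 0.5, -0.2]
opening: 0.0002
gripper_force: 0.3
```

```bash
python3 st.py
```

```text
tip [0.6306 0.2193 0.0908] z [ 0.182 -0.229 -0.956] q [ 0.38  0.68  1.49 -0.36  0.91 -0.1 ] F [ 0.5  0.5 -0.2]
```

step_arm([
  {"travel": [0, 0, -0.1], "delta_rot": [0, 0, 0], "claw": 0},
  {"travel": [0, 0, -0.1], "delta_rot": [0, 0, 0], "claw": 0},
  {"travel": [0, 0, -0.1], "delta_rot": [0, 0, 0], "claw": 0},
])

```text
clock: 9.58
position: [0.6293, 0.2212, 0.098]
tool_rot: [1.22, 2.597, -0.19]
ft_force: [-1.1, 0.6, 4.9]
opening: 0.0007
gripper_force: 2.4
```

```bash
python3 st.py
```

```text
tip [0.6308 0.2194 0.0904] z [ 0.182 -0.229 -0.956] q [ 0.38  0.68  1.49 -0.36  0.91 -0.1 ] F [-1.1  0.6  4.9]
```

A force of 5 N means the paddle has reached its stop. I retreat straight up and check.

step_arm([
  {"travel": [0, 0, 0.5], "delta_rot": [0, 0, 0], "claw": 0},
  {"travel": [0, 0, 2], "delta_rot": [0, 0, 0], "claw": 0},
  {"travel": [0, 0, 5], "delta_rot": [0, 0, 0], "claw": 0},
  {"travel": [0, 0, 8], "delta_rot": [0, 0, 0], "claw": 0},
  {"travel": [-2, 0, 11], "delta_rot": [0, 0, 0], "claw": 0},
  {"travel": [-6, -2, 14], "delta_rot": [0, 0, 0], "claw": 0},
  {"travel": [-10, -3, 17], "delta_rot": [0, 0, 0], "claw": 0},
  {"travel": [-13, -5, 18], "delta_rot": [0, 0, 0], "claw": 0},
  {"travel": [-16, -7, 18], "delta_rot": [0, 0, 0], "claw": 0},
  {"travel": [-18, -9, 18], "delta_rot": [0, 0, 0], "claw": 0},
  {"travel": [-18, -9, 18], "delta_rot": [0, 0, 0], "claw": 0},
  {"travel": [-18, -9, 18], "delta_rot": [0, 0, 0], "claw": 0},
])

```text
clock: 10.58
position: [0.4485, 0.1305, 0.2784]
tool_rot: [1.22, 2.596, -0.189]
ft_force: [0.4, -0.2, 0.0]
opening: 0.0008
gripper_force: 0.0
```

```bash
python3 st.py scene:6 top:6
```

```text
tip [0.4499 0.1286 0.2708] z [ 0.183 -0.229 -0.956] q [ 0.34  0.11  1.86 -0.32  1.1  -0.21] F [ 0.4 -0.2  0. ]
```

View pics/scene6.png

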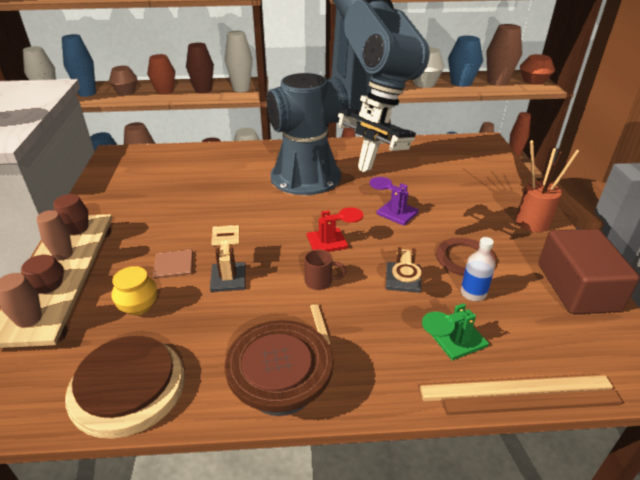

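The round paddle lies on the far side with its ring face up at (407,271). Its base is at the same pixels as before, everything else is unmoved, and the arm is clear.

```bash
python3 -c "
from rig import robot
print(robot.hand_in())"
```

```text
the job is handed in; nothing more can be done
None
```

The round paddle is turned over and lies on the far side of its stand, ring face up; the last picture shows the stand and everything else in place, and the job is handed in, though the hand-in returned no verdict.

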